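Unlock the medicine box and hold its latch open

TASK

Unlock the medicine box for me: slide the little dust cover on the lock all the way off the keyhole, take the key with the round head from the wooden key block, push it fully home past the sticky pins and turn it a quarter turn clockwise as far as it goes. The latch springs back when the key is let go, so finish while still gripping the key and holding it turned; leave the other two keys in the block and don't disturb the mug or the spice jar.

Things in the scene. Friction and masses are not known exactly. Their poses are not given: they have to be found in the camera images.
- medicine_box: grey steel box 160 (x) x 200 (y) x 77 mm high, raised cross on the lid; does not move. Origin: centre of its underside; x runs from the front (robot side) to the hinges. On its front deck is a steel lock case 44 x 88, centred at x -50, y 0; its flat face is 95 above the worktop and carries two rails along y, 5.5 high, inner edges 27 apart.
- keyhole (a point): centre of the keyhole in the lock case's face (box frame -50, 18, 95 mm), axes as the box. A slot straight down, 13.6 long (box y) x 5.6 wide (box x), through a fixed plate 10 thick into the turning plug. The key can turn only once its bit is below that plate; fully home its collar is on the face, tip 31 below it. Turned, it cannot be pulled out.
- cover_tab (a point): middle of the black finger tab on the dust cover: tab 18 (box x) x 9 (box y) x 14 high, its middle 10 and top 17 mm above the lock case's face. It stands on the cover plate, whose top is 3.5 above the face. Shut, the tab is 24 mm from the keyhole towards the box's -y. Axes as the box.
- dust_cover (a joint): how far the dust cover is slid, m: 0 shut over the keyhole, 0.024 fully open at its stop; it slides towards the box's -y, needs about 1.5 N and stays where it is left
- lock_cylinder (a joint): turn of the plug, rad: 0 at rest, 1.571 at its stop, a quarter turn clockwise from above. A spring turns it back with 0.03 N m at rest, 0.13 at the stop. The key has some 10 degrees of play. Two pairs of sticky sprung pins grip the bit from 18 and 24 mm below the face on: a straight push past takes 10 to 25 N, less when wiggled 1 mm to and fro along the slot.
- latch_bolt (a joint): how far the brass latch bolt is drawn back out of the keeper on the lid, m: 0 latched, 0.012 fully drawn; geared to the cylinder
- key_block: oak block 60 (x) x 142 (y) x 45 mm high that does not move, origin: centre of its underside. Three slots in a row along its y at -42, 0 and 42 mm; in each a key stands upright, head up, its width along the block's y, collar resting on the block's top. Which key is in which slot varies.
- key_round: the box's key, upright; black head: round disc 34 across, 9 thick. Origin: its tip, pointing down; z up, x across the thickness, y across the width; same after half a turn. From the tip, mm: bit 12 wide, 4 thick, 14 tall, rounded tip; stem 4.4 thick; collar 12 across from 31 to 34; head 40 to 74, centre 57. 35 g. Stands loosely in the block, tip 14 above the worktop.
- key_square: another key of the same make, with a rectangular head 24 wide, 30 tall, 9 thick; origin at its tip, axes as the round-headed key
- key_slim: another key of the same make, with a slim bar head 14 wide, 32 tall, 9 thick; origin at its tip, axes as the round-headed key
- mug: white mug, 78 across, 97 high, standing behind the key block; origin at its underside
- spice_jar: glass spice jar with red cap, 45 across, 106 high, standing near the mug; origin: centre of its underside

How it is judged (in metres and radians):
On the way, in this order (a step that is already met when the one before it is completed fails the run):
1. the dust cover is slid fully off the keyhole (value of joint dust_cover above 0.021 m), for 0.1 s.
2. the round-headed key is fully home in the cylinder, not yet turned (z of key_round in the frame of keyhole below -0.0275 m and horizontal distance between key_round and keyhole below 0.004 m and value of joint lock_cylinder below 0.4 rad), for 0.05 s.
At the end, for the whole second after the job is handed in: the gripper still holds the round-headed key (at least 1 N on it), the key is fully home (tip within 3.5 mm of its full depth of 31 mm), the cylinder is held at least 1.40 rad (80 degrees) round so that the latch bolt is drawn back at least 10 mm, and the dust cover is still open (value of joint lock_cylinder above 1.4 rad and value of joint latch_bolt above 0.0102 m and z of key_round in the frame of keyhole below -0.0275 m and horizontal distance between key_round and keyhole below 0.004 m and contact force between the fingers and key_round above 1 N and value of joint dust_cover above 0.021 m); the arm keeps its last pose, push and grip.
It fails at once if another key is taken out of the block (distance of any of key_square, key_slim from where it was at the start of the episode above 0.02 m).
It fails at once if the mug or the spice jar is disturbed (distance of any of mug, spice_jar from where it was at the start of the episode above 0.03 m or angle between any of mug, spice_jar's own z axis and vertical above 0.5 rad).
It also fails if it takes over 72 s, if anything falls off the work surface, if the arm or the gripper's body presses on something with over 40 N, if the wrist force passes 120 N, or if a joint passes its speed limit or range.

ROBOT

A 6-joint arm with a two-finger parallel gripper is mounted at the origin on a cart in front of the work surface, level with it; the furniture and walls round the work are solid. World frame = base frame: x ahead of the robot, y to its left, z up, the work surface at z = 0. Lengths are in m, angles in degrees, forces in N, time in s.
With the tool pointing down it reaches from about 0.25 to 0.725 m from the base axis. Payload 9.7 kg.
Tool frame: the origin (TCP) lies between the finger pads; the fingertips stand 25 mm ahead of it and the grasp point (between the pads) lies 6 mm ahead of it; z points along the fingers, y is the line along which they close (so a half turn about z gives the same grasp; the last joint's range is limited). The gripper opens to 85 mm and grips with 20 to 120 N. Pads are 22 mm wide; open, the fingers measure 114 mm over their backs; the gripper's body (76 mm by 85 mm) begins 54 mm behind the grasp point. The pads swing forward as they close: fully open they stand 13 mm farther back than shut.
Start: joints at [64.859, 4.979, 10.078, 95.1, 0, 90], TCP at [0.234, 0.498, 0.256] pointing down, gripper open.
Joint ranges: [-179.16, 179.16], [-48.56, 103.87], [-65.8, 70.77], [-126.05, 130.52], [-82.76, 87.17], [-180, 180]. Speed limits (degrees/s): [127.2, 127.2, 147.25, 180, 180, 180].

INTERFACE

Orientations are given as [roll, pitch, yaw] about the fixed x, y, z axes, in that order (R = Rz(yaw) Ry(pitch) Rx(roll)).
In Python, from workcell import bot, viewer gives the robot as it stands (bot), with the cameras (viewer).
- The arm moves only by the shell command python3 drive.py 'ROWS' [FORCE]. ROWS is a JSON list of rows, 1 to 5 of them, each an object with the fields tx, ty, tz (the shift in m), yaw (a turn about the tool's z in degrees), aperture (the finger opening in m); a field left out counts as zero (the opening has to be given); each row is the pose to reach, as a shift and turn from the pose commanded when the command began, along the tool's axes at that moment; what a row does not reach only later rows make up. A row lasts 1/12 s, in which the tool goes at most 0.0417 m and 7.16 degrees, less where a joint would pass 70% of its speed; a pose out of reach is approached as far as the arm can. The fingers move at their own pace and stop on an object; FORCE is the grip in N (left out, the last holds). Time passes only in rows, so rows that do not move let the fingers close. It prints the time, the measured TCP pose, the force, the opening and the grip force at its end. Input that does not fit is refused with a message, and nothing moves.
- bot.get_obs(): the state, without advancing time (a new reading comes with each control period).
- viewer.camera(name): name is "side" or "top" or "wrist"; returns the picture (420x560x3 uint8, blue, green, red); there is no depth.
- viewer.camera_info(name): a dict with "mtx" (3x3 intrinsics, pixels), "k1" (the pictures are not rectified: a ray, as slopes to the right and down, at radius r is drawn at 1 + k1 r^2 times it, then the intrinsics apply), "extrinsics" (4x4, takes a point from camera to world coordinates). Camera axes: x right, y down, z forward; pixel columns grow to the right and rows downward; lengths in m; the calibration is good to about 2 mm. A picture is of the moment at which its call begins: read the wrist's pose just before it. camera_info takes no time and is no camera call; for the wrist camera it gives the pose at the moment of the call.
- bot.job_done(): hands the job in; it is judged then, once.
The state is a dict: "time": time; "q": joint angles; "qd": joint speeds; "joint_efforts": joint torques, N m; "ee_pos": TCP position; "tcp_rot": TCP orientation; "wrist_force": force on the tool from outside, world axes, zero at the start; "torque": the same for the moment, N m; "opening": finger opening in m; "grasp_force": force on a finger pad.
Only numpy, scipy, OpenCV 4.12 (cv2) and the standard library are available. Lean on these libraries where they do the work, as an engineer would, in place of code of your own. Each camera call takes 0.05 s, during which the arm holds its last target. There are 200 camera calls.

## Working session

There is one attempt and no reset: what is moved stays moved. The work goes in short steps, Python scripts to look and compute and a shell command to move; the robot and the scene stay as the last step left them, time stands still between calls to the robot, and variables do not carry over. Pictures are saved under pics/ and viewed, at most 10 in all, crops included, and the job is handed in when it is done.

```bash
ls; mkdir -p pics
python3 - <<'E'
from workcell import bot, viewer
import cv2,numpy as np
o=bot.get_obs();print({k:np.round(v,3).tolist() for k,v in o.items()})
for n in("top","side","wrist"):
    i=viewer.camera_info(n);print(n,np.round(i["mtx"],1).tolist(),i["k1"],np.round(i["extrinsics"],4).tolist())
    cv2.imwrite(f"pics/{n}0.png",viewer.camera(n))
E
```

```text
drive.py
pics
workcell.py
{'time': 0.0, 'q': [64.859, 5.012, 10.034, 95.098, 0.001, 90.002], 'qd': [0.053, 0.035, 0.035, 0.008, -0.053, -0.007], 'joint_efforts': [-0.003, -52.039, 46.48, 0.016, -0.0, 0.0], 'ee_pos': [0.234, 0.498, 0.256], 'tcp_rot': [-179.924, -0.001, 154.857], 'wrist_force': [0.006, 0.087, -0.592], 'torque': [-0.013, 0.056, 0.019], 'grasp_force': 0.0, 'opening': 0.085}
top [[442.8, 0.0, 285.7], [0.0, 442.8, 210.5], [0.0, 0.0, 1.0]] 0.040576547267080806 [[0.0096, -0.9909, 0.1343, 0.4455], [-0.9999, -0.0112, -0.0114, -0.1465], [0.0128, -0.1342, -0.9909, 0.9413], [0.0, 0.0, 0.0, 1.0]]
side [[484.1, 0.0, 277.2], [0.0, 484.1, 210.0], [0.0, 0.0, 1.0]] -0.15006503403348817 [[0.109, -0.4406, 0.891, -0.2444], [-0.994, -0.0468, 0.0984, -0.2246], [-0.0017, -0.8965, -0.4431, 0.5007], [0.0, 0.0, 0.0, 1.0]]
wrist [[326.6, 0.0, 274.9], [0.0, 326.6, 207.5], [0.0, 0.0, 1.0]] -0.021022423432103265 [[0.4242, 0.8564, 0.2944, 0.1585], [0.9056, -0.4013, -0.1376, 0.5328], [0.0003, 0.325, -0.9457, 0.3726], [0.0, 0.0, 0.0, 1.0]]
```

View pics/top0.png

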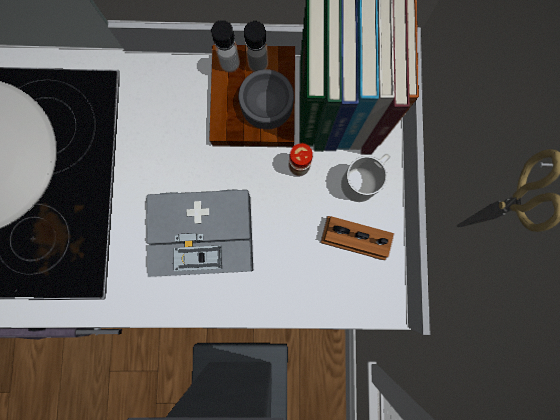

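View pics/side0.png

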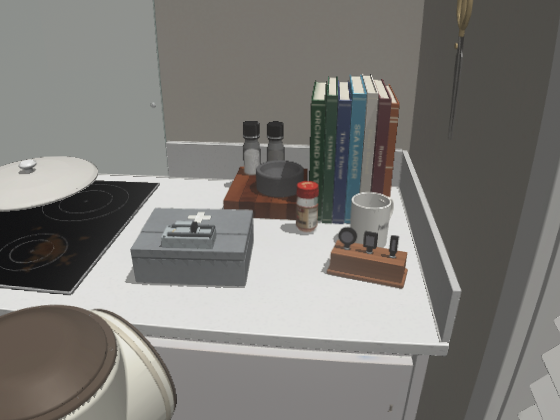

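The top view shows the box at about (198,232), lock at (197,258), key block at (357,237), mug at (366,178) and jar at (300,160). In the side view the round head is at (348,236), the leftmost key. I'll zoom in.

```bash
cat > h.py <<'E'
from workcell import bot, viewer
import cv2,numpy as np
from scipy.optimize import least_squares
def dist(i): return np.array([i["k1"],0,0,0,0.])
def proj(i,P):
    T=np.linalg.inv(i["extrinsics"]); P=np.atleast_2d(np.asarray(P,float))
    return cv2.projectPoints(P,cv2.Rodrigues(T[:3,:3])[0],T[:3,3],np.array(i["mtx"]),dist(i))[0][:,0]
def ray(i,uv):
    u=cv2.undistortPoints(np.array([[uv]],float),np.array(i["mtx"]),dist(i))[0,0]
    E=np.array(i["extrinsics"]); d=E[:3,:3]@[u[0],u[1],1]; return E[:3,3],d
def atz(i,uv,z):
    c,d=ray(i,uv); return c+d*(z-c[2])/d[2]
def tri(*obs):
    A=np.zeros((3,3));b=np.zeros(3);L=[]
    for i,uv in obs:
        c,d=ray(i,uv);d=d/np.linalg.norm(d);M=np.eye(3)-np.outer(d,d);A+=M;b+=M@c;L.append((c,M))
    p=np.linalg.solve(A,b); return p,[round(1e3*np.linalg.norm(M@(p-c)),1) for c,M in L]
def crop(im,x0,y0,w,h,s): return cv2.resize(im[y0:y0+h,x0:x0+w],None,fx=s,fy=s,interpolation=cv2.INTER_CUBIC)
E
python3 - <<'E'
from h import *
t=cv2.imread("pics/top0.png");s=cv2.imread("pics/side0.png")
a=np.hstack([crop(t,140,185,120,95,3.3),crop(t,312,205,120,95,3.3)[:, :400]])
b=np.hstack([crop(s,135,200,120,85,3.3),crop(s,312,215,120,85,3.3)])
cv2.imwrite("pics/m1.png",np.vstack([a,b])); print(a.shape,b.shape)
E
```

```text
(314, 792, 3) (280, 792, 3)
```

View pics/m1.png

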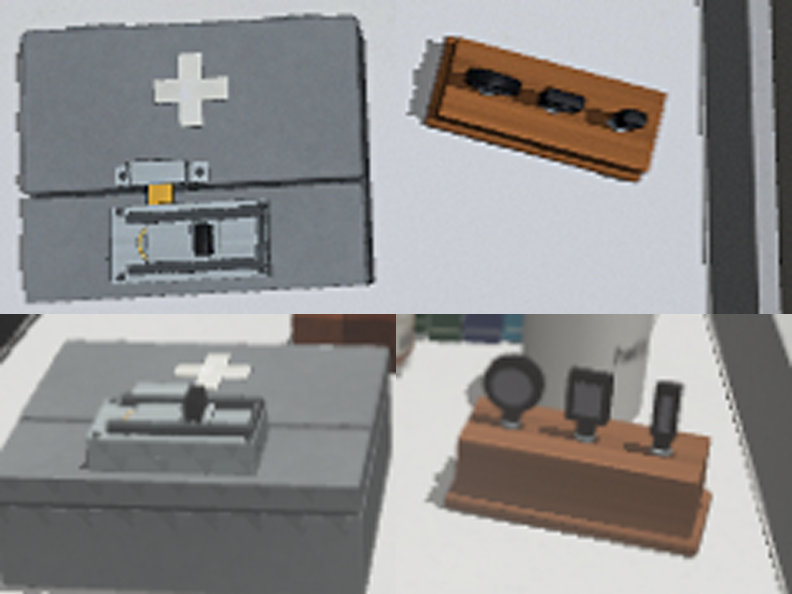

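Run:
```python
from h import *
t=viewer.camera_info("top");s=viewer.camera_info("side")
for n,a,b in(("tab",(201.8,257.4),(194.4,226.7)),("round",(341.1,229.5),(347.5,236.2)),("sq",(361.7,235.3),(370.2,240.2)),("slim",(382.3,241.4),(394.1,245))):
    p,r=tri((t,a),(s,b));print(n,p.round(4),r)
T=lambda x,y,z:atz(t,(140+x/3.3,185+y/3.3),z).round(4)
a,b,c,d=T(20,33,.077),T(357,16,.077),T(373,283,.077),T(27,300,.077)
print("box",a,b,c,d,np.hypot(*(a-b)[:2]),np.hypot(*(b-c)[:2]))
print(np.degrees(np.arctan2((a-b)[0],(a-b)[1])),np.degrees(np.arctan2((d-c)[0],(d-c)[1])))
e,f=T(112,208,.1005),T(268,201,.1005);print("lock",e,f,np.degrees(np.arctan2((e-f)[0],(e-f)[1])))
K=lambda x,y,z:atz(t,(312+(x-396)/3.3,205+y/3.3),z)[:2].round(4)
p=[K(455,38,.045),K(665,95,.045),K(640,178,.045),K(433,118,.045)];print("block",p,np.mean(p,0))
v=p[0]-p[1];print(np.hypot(*v),np.degrees(np.arctan2(v[0],v[1])))
```

```text
tab [ 0.4686 -0.001   0.1064] [np.float64(0.8), np.float64(0.8)]
round [ 0.5268 -0.2668  0.0708] [np.float64(0.6), np.float64(0.6)]
sq [ 0.5158 -0.3071  0.0711] [np.float64(0.5), np.float64(0.5)]
slim [ 0.5043 -0.3482  0.0701] [np.float64(1.0), np.float64(1.0)]
box [0.5902 0.118  0.077 ] [ 0.603  -0.0817  0.077 ] [ 0.4445 -0.0944  0.077 ] [0.4333 0.1057 0.077 ] 0.2001097948627203 0.15900798722076823
-3.667421728283684 -3.203617461223699
lock [0.4857 0.0536 0.1005] [ 0.4905 -0.0349  0.1005] -3.1045259092643285
block [array([ 0.5556, -0.247 ]), array([ 0.5217, -0.376 ]), array([ 0.4708, -0.3595]), array([ 0.506 , -0.2333])] [ 0.513525 -0.30395 ]
0.13337994601888245 14.723884836266823
```

The triangulated points agree with the text: tab middle at z 0.106 (expected 0.105), key heads at 0.071 (expected 0.071), box 200 x 159 mm. Box yaw is about +3.3° and block yaw about -15.4°. I'm heading for the lock.

```bash
cat >> h.py <<'E'
from scipy.spatial.transform import Rotation as Ro
def go(x,y,z,yaw):
    o=bot.get_obs();R=Ro.from_euler("xyz",o["tcp_rot"],degrees=True)
    d=R.inv().apply(np.array([x,y,z])-o["ee_pos"]); t=-((yaw-o["tcp_rot"][2]+180)%360-180)
    print("d",d.round(4),"turn",round(t,2),"q",np.round(o["q"],1).tolist(),"t",o["time"],"F",np.round(o["wrist_force"],1))
E
python3 drive.py '[{"tx": -0.0825, "ty": -0.066, "tz": 0.01, "yaw": -7, "aperture": 0.04}, {"tx": -0.165, "ty": -0.132, "tz": 0.02, "yaw": -14, "aperture": 0.04}, {"tx": -0.2475, "ty": -0.198, "tz": 0.03, "yaw": -21, "aperture": 0.04}, {"tx": -0.33, "ty": -0.264, "tz": 0.04, "yaw": -28, "aperture": 0.04}, {"tx": -0.4127, "ty": -0.331, "tz": 0.056, "yaw": -35, "aperture": 0.04}]'; python3 -c "
from h import *
go(.467,.023,.2,-86.7)"
```

```text
time: 0.57
ee_pos: [0.3198, 0.3228, 0.2372]
tcp_rot: [-180.0, 0.0, -171.7]
wrist_force: [0.2, 0.3, 0.2]
opening: 0.0401
grasp_force: 0.0
d [-0.1025 -0.3179  0.0372] turn -85.01 q [45.3, -8.4, -5.1, 93.3, -0.0, 37.0] t 0.5667 F [0.2 0.3 0.2]
```

```bash
python3 drive.py '[{"tx": -0.0205, "ty": -0.0636, "tz": 0.0074, "yaw": -7, "aperture": 0}, {"tx": -0.041, "ty": -0.127, "tz": 0.015, "yaw": -14, "aperture": 0}, {"tx": -0.0615, "ty": -0.19, "tz": 0.022, "yaw": -21, "aperture": 0}, {"tx": -0.082, "ty": -0.254, "tz": 0.03, "yaw": -28, "aperture": 0}, {"tx": -0.1025, "ty": -0.3179, "tz": 0.037, "yaw": -35, "aperture": 0}]'; python3 -c "
from h import *
go(.467,.023,.2,-86.7)"
```

```text
time: 0.98
ee_pos: [0.3966, 0.1662, 0.2179]
tcp_rot: [-180.0, 0.0, -141.7]
wrist_force: [0.5, 0.5, -0.1]
opening: 0.0
grasp_force: 0.0
d [ 0.0334 -0.156   0.0179] turn -55.05 q [22.7, -12.0, -10.3, 91.7, 0.0, -15.5] t 0.9833 F [ 0.5  0.5 -0.1]
```

```bash
python3 drive.py '[{"tx": 0.008, "ty": -0.039, "tz": 0.0045, "yaw": -7, "aperture": 0}, {"tx": 0.016, "ty": -0.078, "tz": 0.009, "yaw": -14, "aperture": 0}, {"tx": 0.024, "ty": -0.117, "tz": 0.0135, "yaw": -21, "aperture": 0}, {"tx": 0.0334, "ty": -0.156, "tz": 0.018, "yaw": -28, "aperture": 0}, {"tx": 0.0334, "ty": -0.156, "tz": 0.018, "yaw": -35, "aperture": 0}]'>/dev/null; python3 -c "
from h import *
go(.467,.023,.2,-86.7)"
```

```text
d [-0.0016  0.0002 -0.0006] turn -23.67 q [2.6, -7.1, -8.1, 89.0, -0.0, -67.0] t 1.4 F [-0.5  0.4 -0.1]
```

```bash
python3 drive.py '[{"yaw": -7, "aperture": 0}, {"yaw": -14, "aperture": 0}, {"yaw": -21, "aperture": 0}, {"yaw": -23.3, "aperture": 0}, {"yaw": -23.3, "aperture": 0}]'
python3 - <<'E'
from h import *
go(.467,.023,.2,-86.7)
cv2.imwrite("pics/w1.png",viewer.camera("wrist"))
np.save("w1.npy",viewer.camera_info("wrist"),allow_pickle=True)
E
```

```text
time: 1.82
ee_pos: [0.4658, 0.0241, 0.1999]
tcp_rot: [180.0, -0.0, -87.2]
wrist_force: [0.5, 0.3, -0.4]
opening: -0.0001
grasp_force: 0.0
d [ 0.0012 -0.0011 -0.0001] turn -0.47 q [3.0, -7.2, -8.2, 89.1, -0.0, -89.9] t 1.8167 F [ 0.5  0.3 -0.4]
```

View pics/w1.png

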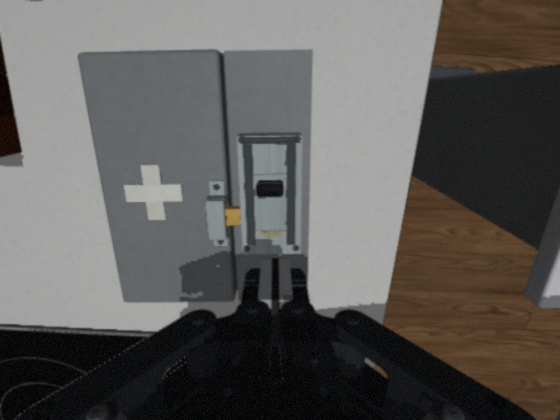

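The wrist view shows the tab at (270,187), the yellow mark of the keyhole at (271,233), lock case corners near (238,254) and (304,254), and the closed fingertips near (277,270).

Run:
```python
from h import *
w=np.load("w1.npy",allow_pickle=True).item()
im=cv2.imread("pics/w1.png");cv2.imwrite("pics/w1c.png",crop(im,205,115,130,120+25,4.1))
print(atz(w,(270,187),.107),tri((w,(270,187)),(viewer.camera_info("top"),(201.8,257.4)),(viewer.camera_info("side"),(194.4,226.7))))
print(proj(w,[[.4658,.0241,.175]]))
```

```text
[ 0.47108468 -0.00200093  0.107     ] (array([ 0.46984729, -0.00104569,  0.10562202]), [np.float64(1.4), np.float64(1.7), np.float64(0.4)])
[[276.37709097 274.91335137]]
```

View pics/w1c.png

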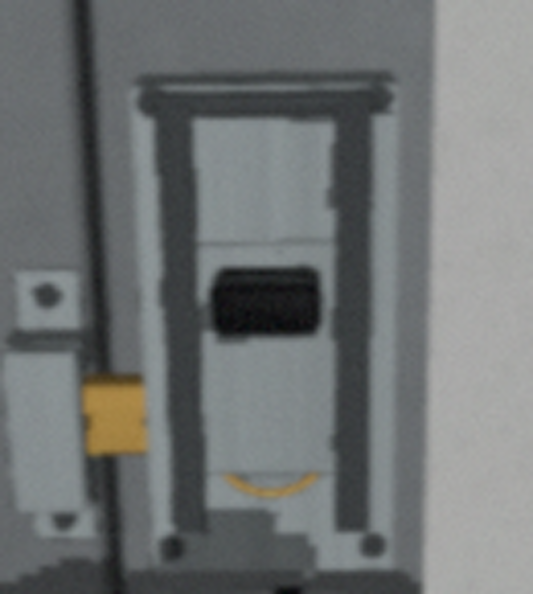

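```bash
python3 drive.py '[{"tx": 0.0012, "ty": -0.003, "tz": 0.03, "yaw": -0.4, "aperture": 0}, {"tx": 0.0012, "ty": -0.003, "tz": 0.05, "yaw": -0.4, "aperture": 0}, {"tx": 0.0012, "ty": -0.003, "tz": 0.065, "yaw": -0.4, "aperture": 0}, {"tx": 0.0012, "ty": -0.003, "tz": 0.071, "yaw": -0.4, "aperture": 0}, {"tx": 0.0012, "ty": -0.003, "tz": 0.071, "yaw": -0.4, "aperture": 0}]'
python3 - <<'E'
from h import *
go(.469,.0225,.129,-86.7)
E
```

```text
time: 2.28
ee_pos: [0.4682, 0.0233, 0.1278]
tcp_rot: [179.9, -0.0, -86.9]
wrist_force: [-0.9, -0.9, 0.8]
opening: 0.0
grasp_force: 0.0
d [ 0.0008 -0.0007 -0.0012] turn -0.23 q [2.8, -6.6, -15.6, 81.2, -0.0, -90.2] t 2.2833 F [-0.9 -0.9  0.8]
```

```bash
python3 drive.py '[{"tx": 0.006, "aperture": 0}, {"tx": 0.012, "aperture": 0}, {"tx": 0.018, "aperture": 0}, {"tx": 0.024, "aperture": 0}, {"tx": 0.029, "aperture": 0}]'; python3 drive.py '[{"tx": 0.001, "aperture": 0}, {"tx": 0.002, "aperture": 0}, {"tx": 0.003, "aperture": 0}, {"tx": 0.003, "aperture": 0}]'
```

```text
time: 2.7
ee_pos: [0.471, -0.0057, 0.1299]
tcp_rot: [-179.9, 0.1, -86.9]
wrist_force: [-0.5, 31.3, 5.9]
opening: 0.0003
grasp_force: 16.1
time: 3.03
ee_pos: [0.471, -0.0056, 0.13]
tcp_rot: [-179.9, 0.5, -86.7]
wrist_force: [-1.5, 24.6, 3.6]
opening: 0.0
grasp_force: 12.6
```

```bash
python3 drive.py '[{"tx": -0.006, "aperture": 0}, {"tx": -0.012, "aperture": 0}, {"tx": -0.012, "tz": -0.03, "aperture": 0}, {"tx": -0.012, "tz": -0.06, "aperture": 0}, {"tx": -0.012, "tz": -0.06, "aperture": 0}]'
python3 - <<'E'
from h import *
go(.469,.0225,.129,-86.7)
im=viewer.camera("wrist");cv2.imwrite("pics/w2.png",im)
w=viewer.camera_info("wrist");np.save("w2.npy",w,allow_pickle=True)
p=proj(w,[[.468,.02,.1]])[0];print(p)
x,y=int(p[0])-65,int(p[1])-110;print(x,y)
cv2.imwrite("pics/w2c.png",crop(im,x,y,130,145,4.1))
E
```

```text
time: 3.45
ee_pos: [0.4717, 0.0029, 0.1945]
tcp_rot: [-179.6, -0.1, -86.9]
wrist_force: [1.0, 0.2, -0.2]
opening: 0.0002
grasp_force: 0.0
d [-0.0197  0.0021  0.0655] turn -0.18 q [0.4, -6.9, -8.5, 88.0, -0.0, -92.7] t 3.45 F [ 1.   0.2 -0.2]
[280.11696116 247.12771962]
215 137
```

View pics/w2c.png

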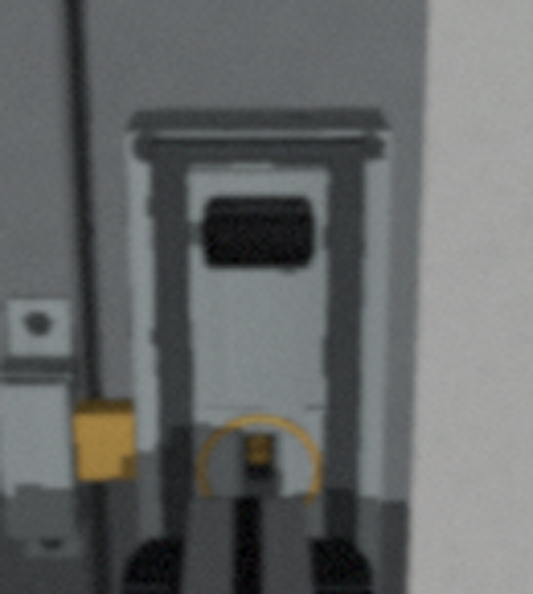

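```bash
python3 drive.py '[{"tx": -0.03, "aperture": 0}, {"tx": -0.055, "aperture": 0}, {"tx": -0.055, "aperture": 0}, {"tx": -0.055, "aperture": 0}]'|sed -n 2,3p
python3 - <<'E'
from h import *
w=np.load("w2.npy",allow_pickle=True).item();print("tab",atz(w,(278.2,193.6),.107))
im=viewer.camera("wrist");t=viewer.camera("top")
w=viewer.camera_info("wrist");np.save("w3.npy",w,allow_pickle=True)
p=proj(w,[[.468,.02,.1]])[0]
x,y=int(p[0])-50,int(p[1])-75;print(p,x,y)
cv2.imwrite("pics/w3.png",im);cv2.imwrite("pics/t3.png",t)
cv2.imwrite("pics/w3c.png",np.hstack([crop(im,x,y,100,130,4.6)[:590],crop(t,170,240,60,40,5)[:200].repeat(1,0) if 0 else cv2.resize(crop(t,165,240,60,40,5),(320,598))[:590]*0+cv2.copyMakeBorder(crop(t,165,235,64,45,5),0,590-225,0,0,cv2.BORDER_CONSTANT)]))
E
```

```text
ee_pos: [0.4668, 0.0586, 0.1884]
tcp_rot: [180.0, -0.0, -86.8]
tab [ 0.47179426 -0.02135554  0.107     ]
[277.64357052 171.96182578] 227 96
```

View pics/w3c.png

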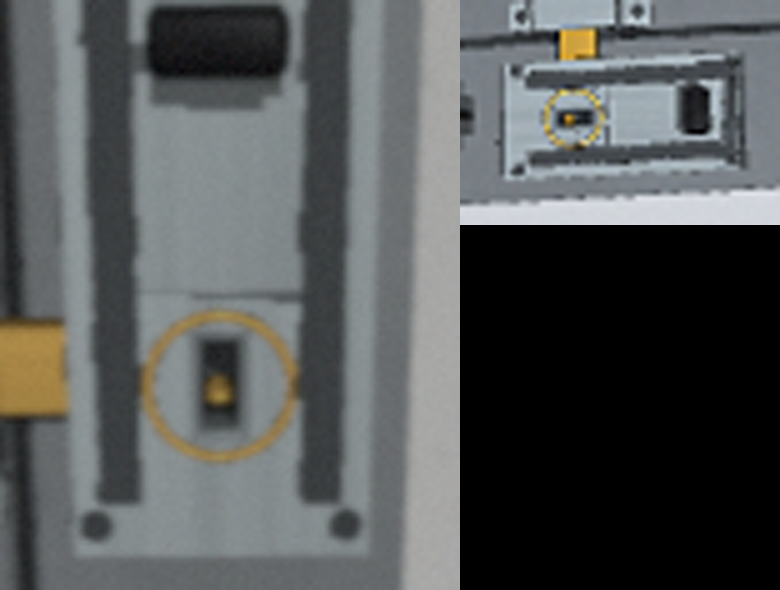

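Run:
```python
from h import *
w=np.load("w3.npy",allow_pickle=True).item();t=viewer.camera_info("top")
k=(274.8,179.8);q=lambda x,y:(227+x/4.6-.4,96+y/4.6-.4)
print(tri((w,k),(t,(187.8,258.6))),atz(w,k,.095),atz(t,(187.8,258.6),.095))
# tab bottom edge top (z .112) rows: 8..75 ; cover plate edge at row 295 (z .0985)
print("tabtop", atz(w,q(218,8),.112),atz(w,q(218,72),.112),"plate edge",atz(w,q(220,295),.0985))
# lock case corners
for p in((75,555),(368,555)):print(atz(w,q(*p),.095))
a=atz(w,q(115,495),.1005)-atz(w,q(108,60),.1005);print(np.degrees(np.arctan2(-a[0],a[1])))
a=atz(w,q(322,495),.1005)-atz(w,q(326,60),.1005);print(np.degrees(np.arctan2(-a[0],a[1])))
```

```text
(array([0.46820161, 0.03997471, 0.03949464]), [np.float64(0.7), np.float64(0.7)]) [0.46947146 0.02652139 0.095     ] [0.46629    0.02804293 0.095     ]
tabtop [ 0.47278932 -0.02539371  0.112     ] [ 0.47237737 -0.01785413  0.112     ] plate edge [0.47048479 0.01249605 0.0985    ]
[0.4899737  0.05349052 0.095     ]
[0.44618424 0.05105037 0.095     ]
2.7505012425457394
3.889616957191319
```

Run:
```python
from h import *
w=np.load("w1.npy",allow_pickle=True).item()
q=lambda x,y:(205+x/4.1-.4,115+y/4.1-.4)
for y in (268,288,335): print(y,[atz(w,q(266,y),z)[:2].round(4) for z in(.112,.0985)])
print("plate -y edge",atz(w,q(265,243),.0985),"+y edge",atz(w,q(265,472),.0985))
print("ring bottom",atz(w,q(270,495),.095))
print("bar",atz(w,q(265,92),.1005))
w=viewer.camera_info("wrist");go(.469,.0265,.15,-86.7);im=viewer.camera("wrist");o=cv2.imread("pics/w3.png");print(cv2.phaseCorrelate(im[...,0].astype(float),o[...,0].astype(float)))
print(w["extrinsics"][:3,3],np.load("w3.npy",allow_pickle=True).item()["extrinsics"][:3,3])
```

```text
268 [array([ 0.4716, -0.0081]), array([ 0.4717, -0.0046])]
288 [array([ 0.4715, -0.0048]), array([ 0.4715, -0.0012])]
335 [array([0.4711, 0.0029]), array([0.4712, 0.0071])]
plate -y edge [ 0.47202897 -0.00891231  0.0985    ] +y edge [0.47031374 0.03237878 0.0985    ]
ring bottom [0.46922419 0.03831099 0.095     ]
bar [ 0.47303655 -0.03393869  0.1005    ]
d [ 0.0312 -0.0004  0.0386] turn -0.16 q [7.1, -6.7, -9.0, 87.8, -0.0, -86.1] t 3.9333 F [0.1 0.7 0.1]
((-0.07833965111245789, -0.6237555319600858), 0.944061957400596)
[ 0.47221838 -0.02637783  0.30564265] [ 0.47221838 -0.02637783  0.30564265]
```

The keyhole ring is at wrist pixel (274.8,180) and the cover is clear of it. The fingers stopped on the tab at TCP y -0.0056. With the 11 mm half-width of the pads, that puts the cover 23.6 mm open and the keyhole at y of about 0.0267. Next is the key.

```bash
python3 drive.py '[{"tx": 0.041, "ty": -0.005, "yaw": 4, "aperture": 0.04}, {"tx": 0.082, "ty": -0.01, "yaw": 8, "aperture": 0.04}, {"tx": 0.123, "ty": -0.015, "yaw": 12, "aperture": 0.04}, {"tx": 0.164, "ty": -0.02, "yaw": 16, "aperture": 0.04}, {"tx": 0.205, "ty": -0.026, "yaw": 18.6, "aperture": 0.04}]'|sed -n 2,3p
python3 -c "
from h import *
go(.5268,-.2668,.18,-105.4)"
```

```text
ee_pos: [0.5038, -0.148, 0.1891]
tcp_rot: [-180.0, -0.0, -105.7]
d [ 0.1081 -0.0544  0.0092] turn -0.34 q [-16.4, 0.7, -1.8, 87.5, -0.0, -90.6] t 4.4 F [0.3 0.9 0.8]
```

```bash
python3 drive.py '[{"tx": 0.03, "ty": -0.014, "tz": 0.003, "aperture": 0.04}, {"tx": 0.06, "ty": -0.028, "tz": 0.005, "aperture": 0.04}, {"tx": 0.085, "ty": -0.04, "tz": 0.008, "aperture": 0.04}, {"tx": 0.108, "ty": -0.0535, "tz": 0.009, "aperture": 0.04}, {"tx": 0.108, "ty": -0.0535, "tz": 0.009, "aperture": 0.04}]'|sed -n 2,3p
python3 - <<'E'
from h import *
viewer.camera("side")
go(.5268,-.2668,.18,-105.4)
im=viewer.camera("wrist");w=viewer.camera_info("wrist");np.save("w4.npy",w,allow_pickle=True)
p=proj(w,[[.5268,-.2668,.071]])[0];x,y=int(p[0])-70,int(p[1])-60;print(p,x,y)
cv2.imwrite("pics/w4.png",im);cv2.imwrite("pics/w4c.png",crop(im,x,y,140,120,4.6))
E
```

```text
ee_pos: [0.5266, -0.2683, 0.1787]
tcp_rot: [179.9, -0.1, -105.7]
d [ 0.0002 -0.0005 -0.001 ] turn -0.3 q [-26.8, 9.7, 6.7, 87.1, -0.0, -101.1] t 4.8667 F [ 1.1 -0.2  0.7]
[274.61726727 213.73253044] 204 153
```

View pics/w4c.png

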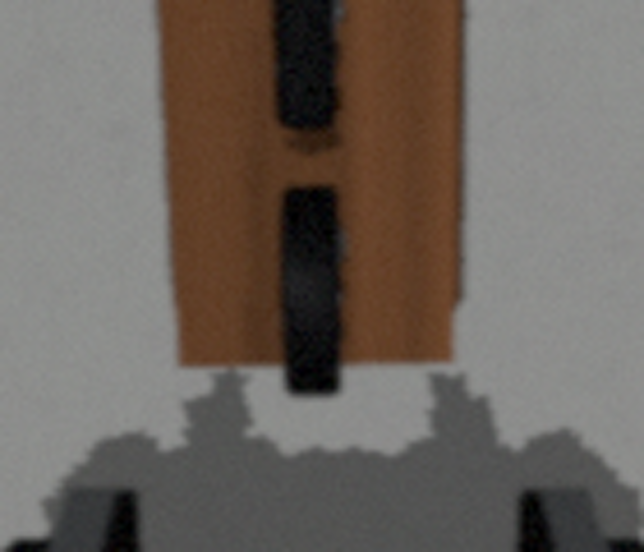

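Run:
```python
from h import *
w=np.load("w4.npy",allow_pickle=True).item();t=viewer.camera_info("top");s=viewer.camera_info("side")
k=(271.4,215.2);print(atz(w,k,.071),tri((w,k),(t,(341.1,229.5)),(s,(347.5,236.2))))
o=bot.get_obs();print(proj(w,[[*o["ee_pos"][:2],.155],[*o["ee_pos"][:2],.071]]))
p=atz(w,k,.071);go(*(p[:2]),.083,-105.4)
```

```text
[ 0.5293893  -0.26632923  0.071     ] (array([ 0.52809048, -0.2666197 ,  0.07037323]), [np.float64(1.4), np.float64(1.3), np.float64(0.8)])
[[276.46417141 275.23004996]
 [275.89264013 215.70199893]]
d [ 0.0004 -0.0034  0.0964] turn -0.23 q [-26.7, 9.6, 6.6, 87.1, -0.0, -101.1] t 4.9167 F [-0.4 -0.3  0.2]
```

```bash
python3 drive.py '[{"ty": -0.0025, "tz": 0.03, "yaw": -0.2, "aperture": 0.04}, {"ty": -0.0025, "tz": 0.06, "yaw": -0.2, "aperture": 0.04}, {"ty": -0.0025, "tz": 0.085, "yaw": -0.2, "aperture": 0.04}, {"ty": -0.0025, "tz": 0.096, "yaw": -0.2, "aperture": 0.04}, {"ty": -0.0025, "tz": 0.096, "yaw": -0.2, "aperture": 0.04}]'; python3 drive.py '[{"aperture": 0.04}, {"aperture": 0.02}, {"aperture": 0.0}, {"aperture": 0}, {"aperture": 0}]' 60;python3 drive.py '[{"aperture": 0}, {"aperture": 0}]'
```

```text
time: 5.33
ee_pos: [0.5279, -0.263, 0.0816]
tcp_rot: [179.7, 0.1, -105.2]
wrist_force: [-0.3, -0.2, 0.3]
opening: 0.0399
grasp_force: 0.0
time: 5.75
ee_pos: [0.5303, -0.2645, 0.086]
tcp_rot: [-179.8, -0.0, -105.3]
wrist_force: [-0.9, 1.2, 6.8]
opening: 0.0081
grasp_force: 61.2
time: 5.92
ee_pos: [0.5303, -0.2645, 0.086]
tcp_rot: [-179.8, -0.0, -105.3]
wrist_force: [0.9, 0.5, 7.8]
opening: 0.0078
grasp_force: 61.2
```

```bash
python3 drive.py '[{"tz": -0.02, "aperture": 0}, {"tz": -0.04, "aperture": 0}, {"tz": -0.07, "aperture": 0}, {"tz": -0.1, "aperture": 0}, {"tz": -0.13, "aperture": 0}]';python3 -c "
from h import *
go(.469,.0265,.225,-86.7)"
```

```text
time: 6.33
ee_pos: [0.5292, -0.264, 0.216]
tcp_rot: [-180.0, -0.0, -105.3]
wrist_force: [1.5, -0.4, -0.5]
opening: 0.0081
grasp_force: 60.2
d [-0.2644  0.1346 -0.0091] turn -18.57 q [-26.5, 10.0, 11.2, 91.1, 0.0, -101.2] t 6.3333 F [ 1.5 -0.4 -0.5]
```

```bash
python3 drive.py '[{"tx": -0.035, "ty": 0.018, "tz": -0.009, "yaw": -4, "aperture": 0}, {"tx": -0.07, "ty": 0.036, "tz": -0.009, "yaw": -8, "aperture": 0}, {"tx": -0.105, "ty": 0.054, "tz": -0.009, "yaw": -12, "aperture": 0}, {"tx": -0.14, "ty": 0.071, "tz": -0.009, "yaw": -16, "aperture": 0}, {"tx": -0.17, "ty": 0.087, "tz": -0.009, "yaw": -18.6, "aperture": 0}]'|sed -n 2,3p;python3 -c "
from h import *
go(.469,.0265,.225,-86.7)"
```

```text
ee_pos: [0.4896, -0.0754, 0.2238]
tcp_rot: [-179.9, -0.0, -86.5]
d [-0.103   0.0143 -0.0012] turn 0.25 q [-8.8, -3.1, -1.7, 91.3, 0.0, -102.3] t 6.75 F [1.2 0.1 0.8]
```

```bash
python3 drive.py '[{"tx": -0.03, "ty": 0.004, "aperture": 0}, {"tx": -0.06, "ty": 0.008, "aperture": 0}, {"tx": -0.09, "ty": 0.012, "aperture": 0}, {"tx": -0.103, "ty": 0.0143, "tz": 0.01, "aperture": 0}, {"tx": -0.103, "ty": 0.0143, "tz": 0.03, "aperture": 0}]'|sed -n 2,3p;python3 drive.py '[{"tz": 0.015, "aperture": 0}, {"tz": 0.015, "aperture": 0}, {"tz": 0.015, "aperture": 0}, {"tz": 0.015, "aperture": 0}, {"tz": 0.015, "aperture": 0}]';python3 - <<'E'
from h import *
go(.469,.0265,.178,-86.7)
im=viewer.camera("wrist");w=viewer.camera_info("wrist");np.save("w5.npy",w,allow_pickle=True)
s=viewer.camera("side");cv2.imwrite("pics/s5.png",s)
p=proj(w,[[.469,.0265,.1]])[0];x,y=int(p[0])-45,int(p[1])-75;print(p,x,y)
q=proj(viewer.camera_info("side"),[[.469,.0265,.1]])[0];u,v=int(q[0])-35,int(q[1])-40;print(q,u,v)
cv2.imwrite("pics/w5.png",im);cv2.imwrite("pics/w5c.png",np.hstack([crop(im,x,y,90,125,4.7)[:585],crop(s,u,v,70,117,5)[:585]]))
E
```

```text
ee_pos: [0.4705, 0.0273, 0.1957]
tcp_rot: [-179.7, 0.0, -86.5]
time: 7.58
ee_pos: [0.4705, 0.0246, 0.1794]
tcp_rot: [-179.9, -0.0, -86.7]
wrist_force: [-0.2, -0.1, 0.4]
opening: 0.0078
grasp_force: 60.2
d [-0.002   0.0014  0.0014] turn 0.01 q [3.0, -6.8, -10.0, 86.6, 0.0, -90.3] t 7.5833 F [-0.2 -0.1  0.4]
[278.3586439 234.5566003] 233 159
[178.97200519 228.97877348] 143 188
```

View pics/w5c.png

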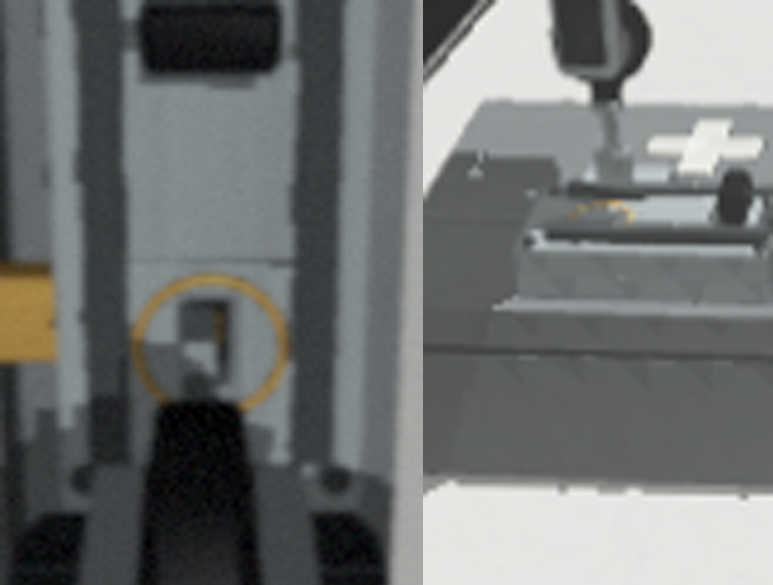

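Run:
```python
from h import *
s=viewer.camera_info("side")
for z in(.104,.107,.110):print(z,atz(s,(181,224),z))
print(atz(s,(179.6,230.6),.095))
s5=cv2.imread("pics/s5.png");w5=cv2.imread("pics/w5.png")
cv2.imwrite("pics/s5c.png",np.hstack([crop(s5,160,205,40,40,10),crop(w5,253,215,48,48,400/48)]))
```

```text
0.104 [0.48011677 0.02571652 0.104     ]
0.107 [0.47463827 0.0238238  0.107     ]
0.11 [0.46915978 0.02193108 0.11      ]
[0.47223415 0.02680251 0.095     ]
```

View pics/s5c.png

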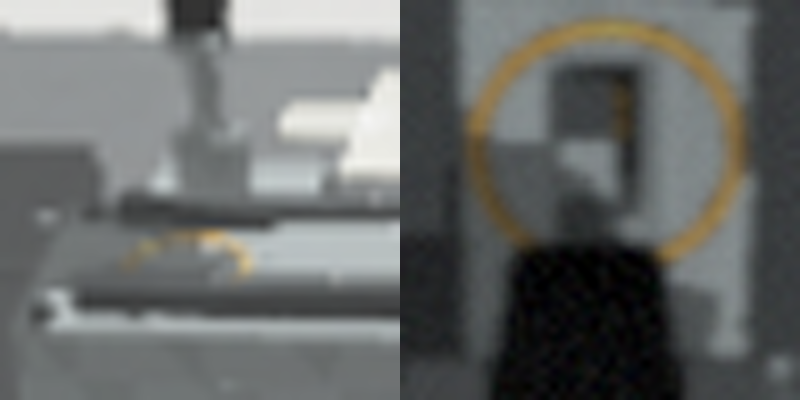

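Run:
```python
from h import *
s=viewer.camera_info("side")
def atx(uv,x):
    c,d=ray(s,uv);return c+d*(x-c[0])/d[0]
print("tip",atx((180.7,223.8),.4705),"L/R",atx((177.1,221),.4705),atx((184.3,221),.4705))
for r in(230,231.5,233):print("ring",atz(s,(178.3,r),.095))
print("ringLR",atz(s,(160+12.2-.4,231),.095),atz(s,(160+25.2-.4,231),.095))
w=np.load("w5.npy",allow_pickle=True).item();f=48/400
P=lambda x,y,z:atz(w,(253+(x-400)*f-.4,215+y*f-.4),z).round(4)
print("ring",P(606,155,.095),"slot top",P(600,68,.095),P(596,62,.095),"bit front bottom",P(588,143,.108),P(588,143,.110),P(588,143,.112))
```

```text
tip [0.4705     0.02290048 0.10962934] L/R [0.4705     0.02889481 0.11476864] [0.4705     0.01588788 0.11550884]
ring [0.47411162 0.02973314 0.095     ]
ring [0.46879326 0.02814417 0.095     ]
ring [0.46353544 0.02657382 0.095     ]
ringLR [0.46926939 0.0401347  0.095     ] [0.47184154 0.0172366  0.095     ]
ring [0.4696 0.0277 0.095 ] slot top [0.4705 0.0203 0.095 ] [0.4709 0.0198 0.095 ] bit front bottom [0.4714 0.0212 0.108 ] [0.4714 0.0204 0.11  ] [0.4715 0.0195 0.112 ]
```

In the enlarged views the bit's -y edge sits about 4.5 mm short of where it must be in y and about 2 mm too far in +x (bit at columns 555-612, ring centre at column 608). The side and wrist views agree on this. I'll shift, then lower with care.

```bash
python3 -c "
from h import *
go(.4685,.0291,.173,-86.7)"; python3 drive.py '[{"tx": -0.0046, "ty": 0.0018, "aperture": 0}, {"tx": -0.0046, "ty": 0.0018, "aperture": 0}, {"tx": -0.0046, "ty": 0.0018, "tz": 0.004, "aperture": 0}, {"tx": -0.0046, "ty": 0.0018, "tz": 0.006, "aperture": 0}, {"tx": -0.0046, "ty": 0.0018, "tz": 0.006, "aperture": 0}]'; python3 -c "
from h import *
go(.4685,.0291,.165,-86.7)
im=viewer.camera('wrist');s=viewer.camera('side');cv2.imwrite('pics/w6.png',im);cv2.imwrite('pics/s6.png',s)
cv2.imwrite('pics/s6c.png',np.hstack([crop(s,160,205,40,40,10),crop(im,253,205,48,48,400/48)]))"
```

```text
d [-0.0046  0.0017  0.0061] turn 0.01 q [3.0, -6.8, -10.1, 86.6, 0.0, -90.3] t 7.6833 F [ 1.2  0.3 -0.4]
time: 8.1
ee_pos: [0.4676, 0.0293, 0.1714]
tcp_rot: [179.9, -0.0, -86.7]
wrist_force: [-0.4, 0.9, -0.5]
opening: 0.0077
grasp_force: 60.2
d [ 0.0002 -0.0008  0.0064] turn 0.04 q [3.6, -7.0, -11.1, 85.9, -0.0, -89.8] t 8.1 F [-0.4  0.9 -0.5]
```

View pics/s6c.png

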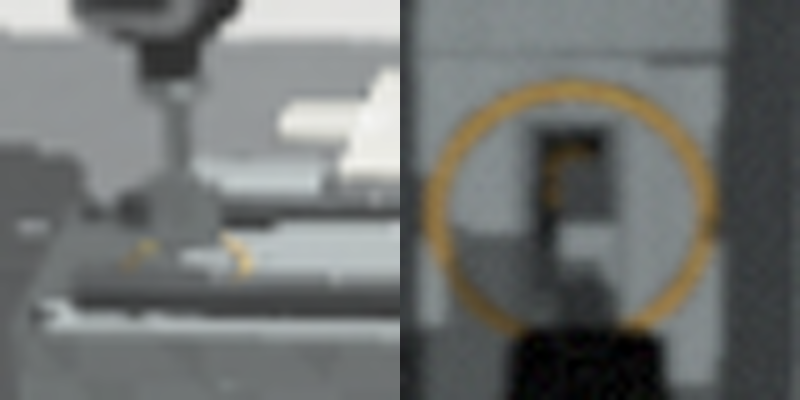

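Run:
```python
from h import *
w=viewer.camera_info("wrist");f=48/400
P=lambda x,y,z:atz(w,(253+(x-400)*f-.4,205+y*f-.4),z).round(4)
for z in(.100,.102):print("bit -y edge",P(585,148,z))
print("slot -y",P(572,133,.095),"ring top/bot",P(571,82,.095),P(571,345,.095),P(425,210,.095),P(718,210,.095))
go(.4686,.0293,.162,-86.7)
```

```text
bit -y edge [0.4691 0.0198 0.1   ]
bit -y edge [0.4692 0.019  0.102 ]
slot -y [0.4701 0.0206 0.095 ] ring top/bot [0.4704 0.0165 0.095 ] [0.4691 0.0384 0.095 ] [0.481  0.0276 0.095 ] [0.4585 0.0263 0.095 ]
d [-0.     -0.0008  0.0099] turn 0.03 q [3.6, -7.0, -11.1, 86.0, 0.0, -89.8] t 8.2 F [ 0.3  0.1 -1.4]
```

```bash
python3 drive.py '[{"ty": -0.0009, "tz": 0.002, "aperture": 0}, {"ty": -0.0009, "tz": 0.004, "aperture": 0}, {"ty": -0.0009, "tz": 0.006, "aperture": 0}, {"ty": -0.0009, "tz": 0.008, "aperture": 0}, {"ty": -0.0009, "tz": 0.008, "aperture": 0}]'; python3 drive.py '[{"tz": 0.0015, "aperture": 0}, {"tz": 0.003, "aperture": 0}, {"tz": 0.0045, "aperture": 0}, {"tz": 0.0045, "aperture": 0}]'
```

```text
time: 8.62
ee_pos: [0.4687, 0.0294, 0.1636]
tcp_rot: [180.0, 0.0, -86.7]
wrist_force: [0.6, 0.8, -0.8]
opening: 0.0082
grasp_force: 60.2
time: 8.95
ee_pos: [0.4688, 0.0295, 0.1594]
tcp_rot: [180.0, 0.0, -86.7]
wrist_force: [0.2, 1.7, -1.3]
opening: 0.0077
grasp_force: 60.2
```

```bash
python3 drive.py '[{"tz": 0.002, "aperture": 0}, {"tz": 0.004, "aperture": 0}, {"tz": 0.006, "aperture": 0}, {"tz": 0.008, "aperture": 0}, {"tz": 0.008, "aperture": 0}]'
```

```text
time: 9.37
ee_pos: [0.4687, 0.0294, 0.1511]
tcp_rot: [180.0, 0.0, -86.7]
wrist_force: [0.3, 3.4, -1.3]
opening: 0.0082
grasp_force: 60.0
```

```bash
python3 drive.py '[{"tx": -0.0006, "tz": 0.002, "aperture": 0}, {"tx": -0.0006, "tz": 0.004, "aperture": 0}, {"tx": -0.0006, "tz": 0.006, "aperture": 0}, {"tx": -0.0006, "tz": 0.008, "aperture": 0}, {"tx": -0.0006, "tz": 0.008, "aperture": 0}]' 90
```

```text
time: 9.78
ee_pos: [0.4692, 0.0299, 0.1442]
tcp_rot: [-179.9, -0.0, -86.7]
wrist_force: [3.2, 2.2, 0.4]
opening: 0.0076
grasp_force: 90.0
```

```bash
python3 drive.py '[{"tx": 0.001, "tz": 0.001, "aperture": 0}, {"tx": -0.001, "tz": 0.002, "aperture": 0}, {"tx": 0.001, "tz": 0.003, "aperture": 0}, {"tx": -0.001, "tz": 0.004, "aperture": 0}, {"tz": 0.005, "aperture": 0}]'
```

```text
time: 10.2
ee_pos: [0.4694, 0.03, 0.1398]
tcp_rot: [-179.9, -0.0, -86.7]
wrist_force: [-0.8, 5.1, 13.0]
opening: 0.0072
grasp_force: 91.7
```

```bash
python3 drive.py '[{"tx": -0.0015, "tz": 0.001, "aperture": 0}, {"tx": 0.0005, "tz": 0.002, "aperture": 0}, {"tx": -0.0015, "tz": 0.003, "aperture": 0}, {"tx": 0.0005, "tz": 0.004, "aperture": 0}, {"tx": -0.0005, "tz": 0.004, "aperture": 0}]'; python3 drive.py '[{"tx": 0.001, "tz": 0.001, "aperture": 0}, {"tx": -0.001, "tz": 0.002, "aperture": 0}, {"tx": 0.001, "tz": 0.002, "aperture": 0}, {"tx": -0.001, "tz": 0.002, "aperture": 0}, {"tz": 0.002, "aperture": 0}]'
```

```text
time: 10.62
ee_pos: [0.4692, 0.0301, 0.136]
tcp_rot: [-179.9, -0.0, -86.7]
wrist_force: [-0.3, -3.1, 14.1]
opening: 0.0074
grasp_force: 91.8
time: 11.03
ee_pos: [0.4694, 0.03, 0.1357]
tcp_rot: [-179.8, -0.1, -86.7]
wrist_force: [-6.5, 2.7, 27.7]
opening: 0.0071
grasp_force: 93.8
```

```bash
python3 drive.py '[{"tx": 0.0012, "tz": 0.001, "aperture": 0}, {"tx": -0.0012, "tz": 0.001, "aperture": 0}, {"tx": 0.0012, "tz": 0.001, "aperture": 0}, {"tx": -0.0012, "tz": 0.001, "aperture": 0}, {"tz": 0.001, "aperture": 0}]' 110
```

```text
time: 11.45
ee_pos: [0.4696, 0.03, 0.1357]
tcp_rot: [-179.7, -0.1, -86.7]
wrist_force: [-9.0, 3.1, 34.0]
opening: 0.0071
grasp_force: 108.5
```

The depth no longer changes at 34 N and TCP z 0.1357, which is the height predicted from the grasp with the collar on the face. The key is home, so I'm turning it about its own axis.

```bash
python3 drive.py '[{"ty": -0.0003, "tz": -0.001, "yaw": 7, "aperture": 0}, {"tx": 0.0001, "ty": -0.0006, "tz": -0.0015, "yaw": 14, "aperture": 0}, {"tx": 0.0002, "ty": -0.0009, "tz": -0.0015, "yaw": 21, "aperture": 0}, {"tx": 0.0003, "ty": -0.0012, "tz": -0.0015, "yaw": 28, "aperture": 0}, {"tx": 0.00045, "ty": -0.0014, "tz": -0.0015, "yaw": 35, "aperture": 0}]'; python3 -c "
from h import *
o=bot.get_obs();print(o['q'],o['torque'])"
```

```text
time: 11.87
ee_pos: [0.4707, 0.0296, 0.1358]
tcp_rot: [-179.8, 0.0, -122.0]
wrist_force: [-6.4, -0.2, 24.5]
opening: 0.0069
grasp_force: 108.7
[ 3.64316057e+00 -6.61153267e+00 -1.46898974e+01  8.17449004e+01
 -7.66975195e-02 -5.43352332e+01] [-0.1636005   1.68030118  0.10025034]
```

```bash
python3 drive.py '[{"tx": 0.0003, "ty": 0.0001, "tz": -0.0004, "yaw": 7, "aperture": 0}, {"tx": 0.0004, "ty": -0.0002, "tz": -0.0004, "yaw": 14, "aperture": 0}, {"tx": 0.0005, "ty": -0.0005, "tz": -0.0004, "yaw": 21, "aperture": 0}, {"tx": 0.0006, "ty": -0.0008, "tz": -0.0004, "yaw": 28, "aperture": 0}, {"tx": 0.00075, "ty": -0.001, "tz": -0.0004, "yaw": 35, "aperture": 0}]'; python3 -c "
from h import *
o=bot.get_obs();print(o['q'].round(1) if hasattr(o['q'],'round') else o['q'],o['torque'])"
```

```text
time: 12.28
ee_pos: [0.4711, 0.0286, 0.1359]
tcp_rot: [-179.9, 0.1, -157.0]
wrist_force: [-5.3, -0.4, 21.1]
opening: 0.0066
grasp_force: 108.4
[  3.5  -6.5 -14.6  81.8  -0.  -19.5] [0.00929019 1.19663033 0.14648133]
```

```bash
python3 drive.py '[{"tx": 0.0004, "ty": -0.0002, "yaw": 7, "aperture": 0}, {"tx": 0.0005, "ty": -0.0005, "yaw": 14, "aperture": 0}, {"tx": 0.0006, "ty": -0.0008, "yaw": 21, "aperture": 0}, {"tx": 0.0007, "ty": -0.001, "yaw": 26, "aperture": 0}, {"tx": 0.0007, "ty": -0.001, "yaw": 26, "aperture": 0}]'; python3 -c "
from h import *
o=bot.get_obs();print(o['q'].round(1),o['torque'])"
```

```text
time: 12.7
ee_pos: [0.4711, 0.0275, 0.1359]
tcp_rot: [-180.0, 0.2, 177.0]
wrist_force: [-3.2, 0.1, 20.4]
opening: 0.0071
grasp_force: 108.2
[  3.4  -6.6 -14.7  81.7  -0.    6.4] [0.27646821 0.92222295 0.11594548]
```

```bash
for i in 1 2; do python3 drive.py '[{"ty": -0.0001, "yaw": 3, "aperture": 0}, {"ty": -0.0001, "yaw": 3, "aperture": 0}, {"ty": -0.0001, "yaw": 3, "aperture": 0}]' | sed -n 2,4p; python3 -c "
from h import *
o=bot.get_obs();print(o['torque'],o['q'][5])"; done
```

```text
ee_pos: [0.4711, 0.0275, 0.1359]
tcp_rot: [180.0, 0.2, 174.3]
wrist_force: [-3.8, 1.1, 20.3]
[0.26574135 0.93509504 0.15171516] 9.036527322039554
ee_pos: [0.471, 0.0273, 0.1359]
tcp_rot: [180.0, 0.2, 171.3]
wrist_force: [-4.0, 0.7, 21.5]
[0.21764791 0.96702828 0.10329591] 12.024599963647168
```

```bash
for i in 1 ; do python3 drive.py '[{"ty": -0.0001, "yaw": 3, "aperture": 0}, {"ty": -0.0001, "yaw": 3, "aperture": 0}, {"ty": -0.0001, "yaw": 3, "aperture": 0}, {"ty": -0.0001, "yaw": 3, "aperture": 0}, {"ty": -0.0001, "yaw": 3, "aperture": 0}]' | sed -n 2,4p
python3 - <<'E'
from h import *
T=[]
for _ in range(5): viewer.camera("top");T.append(bot.get_obs()["torque"])
print(np.mean(T,0).round(3),bot.get_obs()["q"][5])
t=viewer.camera("top");cv2.imwrite("pics/t7.png",t)
a=cv2.imread("pics/t3.png")
# brass bolt columns/rows in HSV before and after
for im in(a,t):
    c=im[225:262,165:230];h=cv2.cvtColor(c,cv2.COLOR_BGR2HSV);m=(h[...,0]>12)&(h[...,0]<30)&(h[...,1]>110)&(h[...,2]>90)
    y,x=np.nonzero(m[:25]);print(m.sum(),len(x),(x.min()+165,x.max()+165,y.min()+225,y.max()+225) if len(x) else None)
E
done
```

```text
ee_pos: [0.4711, 0.0273, 0.1359]
tcp_rot: [180.0, 0.2, 168.3]
wrist_force: [-3.3, 1.1, 21.2]
[0.252 0.827 0.132] 14.992923069481636
61 42 (np.int64(185), np.int64(191), np.int64(241), np.int64(246))
8 8 (np.int64(189), np.int64(191), np.int64(242), np.int64(245))
```

```bash
python3 drive.py '[{"ty": -0.0001, "yaw": 3, "aperture": 0}, {"ty": -0.0002, "yaw": 6, "aperture": 0}, {"ty": -0.0002, "yaw": 6, "aperture": 0}, {"ty": -0.0002, "yaw": 6, "aperture": 0}, {"ty": -0.0002, "yaw": 6, "aperture": 0}]' | sed -n 2,5p
python3 - <<'E'
from h import *
T=[];F=[]
for _ in range(8): viewer.camera("wrist");o=bot.get_obs();T.append(o["torque"]);F.append(o["wrist_force"])
print(np.mean(T,0).round(3),np.mean(F,0).round(1),o["q"][5],o["joint_efforts"])
E
```

```text
ee_pos: [0.4713, 0.0271, 0.1359]
tcp_rot: [180.0, 0.2, 162.4]
wrist_force: [-2.2, 0.6, 19.9]
opening: 0.0071
[0.184 0.628 0.338] [-2.3  0.6 20.4] 20.956086017113336 [ -0.78726942 -30.62431455  37.87004471  -1.19346812  -0.29388961
   0.3378981 ]
```

Run:
```python
from h import *
t=viewer.camera("top");a=cv2.imread("pics/t3.png");w=viewer.camera("wrist");info=viewer.camera_info("wrist")
for im in(a,t):print(im[238:250:2,180:200:2].mean(2).astype(int))
for n,i in(("wrist",w),("side",viewer.camera("side"))):
    inf=viewer.camera_info(n);P=[[.469+.0325+.001*k,.0285+.002,.09] for k in(-8,-4,0,3,6)]
    uv=proj(inf,P).round().astype(int);print(n,[(tuple(p),i[p[1],p[0]].tolist()) for p in uv if 0<=p[0]<560 and 0<=p[1]<420])
```

```text
[[174 171 173 173 175 174 174 176  78 180]
 [176 186 177 149 141 129  90  73  88  67]
 [ 37  41   6 141 144 150  49  66  75  42]
 [126 127  70 142 144 151  64 130 126 126]
 [122 121  60 140  82 103  68 120 147 147]
 [186 186 184 185 183 184 185 134 137  94]]
[[ 70  32   7  48 177 174 174 175  81 180]
 [ 87  32  14  12  78 128 108  74  88  69]
 [180  72  46   9  16 162  59  64  74  39]
 [153  84  37  14  12  81  63 126 124 125]
 [124  73  21  23  11  12  67 118 144 147]
 [102  85  37  49  14  18 191 132 138  94]]
wrist [((np.int64(292), np.int64(285)), [50, 49, 48]), ((np.int64(294), np.int64(290)), [52, 50, 50]), ((np.int64(296), np.int64(296)), [53, 53, 49]), ((np.int64(298), np.int64(300)), [51, 49, 46]), ((np.int64(299), np.int64(304)), [12, 8, 7])]
side [((np.int64(181), np.int64(227)), [66, 66, 64]), ((np.int64(182), np.int64(226)), [65, 65, 64]), ((np.int64(182), np.int64(225)), [82, 81, 79]), ((np.int64(183), np.int64(224)), [105, 104, 101]), ((np.int64(183), np.int64(224)), [105, 104, 101])]
```

Run:
```python
from h import *
a=cv2.imread("pics/t3.png");t0=cv2.imread("pics/t7.png");t=viewer.camera("top")
for n,im in(("before",a),("105",t0),("now",t)):
    print(n)
    for r in range(239,249):print(r,[tuple(im[r,c].tolist()) for c in(188,189,190,191,192)])
```

```text
before
239 [(186, 179, 162), (187, 178, 165), (197, 187, 172), (197, 190, 174), (199, 192, 178)]
240 [(156, 141, 126), (124, 137, 139), (119, 133, 136), (113, 132, 134), (88, 93, 91)]
241 [(56, 162, 209), (59, 164, 212), (59, 167, 218), (67, 182, 222), (20, 52, 65)]
242 [(63, 161, 209), (61, 163, 209), (67, 169, 216), (65, 173, 221), (27, 54, 68)]
243 [(63, 161, 206), (67, 164, 210), (68, 166, 213), (68, 176, 222), (25, 53, 67)]
244 [(64, 162, 207), (66, 164, 211), (69, 170, 215), (63, 174, 222), (43, 69, 81)]
245 [(62, 163, 210), (66, 169, 216), (65, 174, 219), (65, 181, 227), (40, 68, 82)]
246 [(29, 92, 125), (22, 89, 119), (66, 112, 133), (66, 116, 137), (60, 71, 74)]
247 [(192, 179, 164), (195, 182, 165), (194, 181, 165), (194, 183, 169), (193, 183, 170)]
248 [(192, 186, 171), (194, 185, 171), (194, 186, 173), (195, 186, 171), (195, 187, 173)]
105
239 [(192, 187, 172), (190, 185, 171), (196, 188, 175), (195, 188, 173), (193, 187, 173)]
240 [(81, 77, 72), (142, 136, 127), (135, 127, 119), (129, 120, 113), (116, 110, 102)]
241 [(10, 5, 1), (103, 94, 89), (92, 81, 74), (80, 70, 63),
[... 635 characters left out ...]
 174)]
240 [(83, 80, 72), (142, 134, 125), (135, 128, 122), (128, 120, 112), (114, 109, 101)]
241 [(14, 10, 10), (80, 72, 69), (93, 82, 75), (82, 72, 65), (78, 69, 64)]
242 [(13, 7, 4), (46, 104, 111), (75, 188, 224), (69, 186, 223), (34, 64, 74)]
243 [(17, 13, 12), (13, 8, 7), (42, 90, 112), (63, 174, 222), (26, 53, 68)]
244 [(16, 10, 12), (15, 5, 5), (42, 92, 112), (64, 178, 228), (42, 69, 82)]
245 [(23, 15, 16), (12, 9, 3), (18, 11, 8), (52, 136, 174), (40, 65, 77)]
246 [(21, 16, 15), (21, 16, 15), (18, 13, 12), (26, 59, 75), (61, 67, 71)]
247 [(18, 18, 18), (23, 20, 18), (15, 9, 9), (13, 10, 10), (198, 189, 177)]
248 [(16, 13, 16), (18, 14, 16), (19, 18, 12), (11, 8, 8), (202, 194, 179)]
```

The bolt's front edge has come out of the keeper: row 241 was brass and is now a dark gap. It looks the same at 105° and 111°, and the torque rose to 0.34 N m, so the plug is at its stop. The key is still gripped and pressed home, so I'm handing in.

```bash
python3 -c "
from workcell import bot, viewer
print(bot.job_done())"
```

```text
the job is handed in; nothing more can be done
None
```

I handed the job in with the dust cover slid off, the round-headed key pushed home and turned clockwise to its stop, and the gripper still holding it turned; the verdict was not shown, and I viewed 11 pictures, one over the limit of 10.

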